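# Put the dumped welding tools back in their shadow-foam cut-outs and shut the drawer

## Robot

A 6-joint arm with a two-finger parallel gripper is mounted at the origin on the work surface. World frame = base frame: x ahead of the robot, y to its left, z up, the work surface at z = 0. Lengths are in m, angles in degrees, forces in N, time in s.
With the tool pointing down it reaches from about 0.3 to 0.775 m from the base axis. Payload 14.6 kg.
Tool frame: the origin (TCP) lies on the centre line of the jaws, within the pads' length; the fingertips stand arm.tips_ahead ahead of it and the grasp point (between the pads) lies 5 mm behind it (arm.tips_ahead is the distance from the TCP to the fingertips, in m); z points along the fingers, x is the direction in which the jaws open and shut, and the axes are right-handed (so a half turn about z gives the same grasp; the last joint's range is limited). The gripper opens to 94 mm and grips with 3 to 60 N. Pads are 16 mm wide; open, the fingers measure 119 mm over their backs; the gripper's body (75 mm by 177 mm) begins 78 mm behind the grasp point.
Start: joints at [-69.821, 17.183, 87.147, -0, 75.671, -3.816], TCP at [0.224, -0.502, 0.219] pointing down, gripper open.
Joint ranges: [-173.82, 173.82], [-45.26, 126.66], [13.44, 144.39], [-59.66, 239.66], [0, 175.72], [-146.38, 146.38]. Speed limits (degrees/s): [127.2, 127.2, 147.25, 180, 180, 180].

## Interface

Orientations are given as a 3x3 rotation matrix whose columns are the frame's x, y, z axes.
In Python, from plant import readout, cams, workorder, arm gives the robot as it stands. The module is installed in compiled form; this text tells all that it offers.
- The arm moves only by the tool carry_out, never from a script. Its argument "targets" is a list that holds one entry, the list of rows, each a list of 5 numbers: the shift along the tool's x, y, z in mm, then the turn about the tool's z in rad, then the opening, from 0 (shut) to 1 (fully open). A call has 1 to 12 rows; each row is the pose to reach, as a shift and turn from the pose commanded when the call began, along the tool's axes at that moment; what a row does not reach only later rows make up. A row lasts 1/10 s, in which the tool goes at most 50 mm and 8.59 degrees, less where a joint would pass 70% of its speed; a pose out of reach is approached as far as the arm can. A call with a gripper value outside its range is refused whole. The fingers move at their own pace and stop on an object; the grip force is fixed at half the most. Time passes only in rows, so rows that repeat a pose let the fingers close. It gives the time, the measured TCP pose, the force and the opening at its end, in the units of the state.
- readout.read_state(): the state, without advancing time (a new reading comes with each control period).
- cams.get_image(name): name is "scene" or "top" or "wrist"; returns the picture (384x512x3 uint8, red, green, blue); there is no depth.
- cams.camera_params(name): a dict with "camera_matrix" (3x3 intrinsics, pixels), "dist" ([k1, k2, p1, p2, k3] as OpenCV has them; the pictures are not rectified), "rvec" (rotation vector, rad) and "tvec" (3), from world to camera coordinates, as OpenCV has them; the wrist camera has in their place "tool_from_camera" (4x4, takes a point from camera to tool coordinates, whose origin is the TCP and whose axes are the tool frame's). Camera axes: x right, y down, z forward; pixel columns grow to the right and rows downward; lengths in m; the calibration is good to about 2 mm. A picture is of the moment at which its call begins: read the wrist's pose just before it. camera_params takes no time and is no camera call.
- workorder.close_job(): hands the job in, once; it reports no verdict.
Trained networks look in the newest picture that a camera, given by its name, has taken for a name from the list of things; names that differ only in an ending like _2 or _b are one class to them, and where a whole thing is asked for, a point or a joint stands for the part that bears it (a point fixed in the world has none). Each returns a list of dicts, best first, with "p" (0 to 1); they miss things now and then, are a little off and sometimes report something else, mostly with a low value. They report only what shows in the picture. A call takes as long as a camera call. They do not tell look-alikes from the thing itself.
- cams.find_in(name, camera): "bbox" ([left, top, right, bottom] in pixels, round what is visible of it).
The state is a dict: "time": time; "q": joint angles; "joint_velocities": joint speeds; "joint_efforts": joint torques, N m; "tool_pos": TCP position; "eef_rot": TCP orientation; "force": force on the tool from outside, world axes, zero at the start; "moment": the same for the moment, N m; "opening": finger opening in m.
Only numpy, scipy, OpenCV 4.12 (cv2) and the standard library are available. Lean on these libraries where they do the work, as an engineer would, in place of code of your own. Each camera call takes 0.05 s, during which the arm holds its last target.

## Task

The combination spanner, the pliers and the right-angle welding square have been dumped loose on the foam of the open drawer. Slide or lay each one into the cut-out of its own shape so that it drops fully home, flush with the foam; then, with all three home, push the drawer fully shut. Leave the pipe coupon and the tape measure where they are.

Things in the scene. Friction and masses are not known exactly. Their poses are not given: they have to be found in the camera images.
- drawer (a joint): drawer of a low grey single-drawer tool unit standing on the bench: 0 = pulled fully out towards the robot, 0.240 m = fully shut against its stop (starts 0 to 0.018). It slides along the x axis of point drawer_front with about 3 N of friction and stays where it is left.
- drawer_front (a point): middle of the outer face of the drawer's front panel, 37 mm above the bench; moves with the drawer. x points into the unit (the way it shuts), y to the left seen from the robot, z up. Panel 474 mm wide, 16 mm thick, 6 to 68 mm above the bench; a full-width pull strip stands 11 mm further out, 52 to 66 mm above the bench.
- foam (a point): middle of the drawer's flat foam face, 46 mm above the bench, level with the drawer's sides; axes as drawer_front. Charcoal, firm, 267 mm along x by 430 mm, with lighter grey floors in the cut-outs. It begins 3 mm behind the front panel. The unit is 88 mm high; its opening clears the foam by 8 mm, so a tool not down in its cut-out stops the drawer.
- spanner_center (a point): steel combination spanner, 170 mm long, 10 mm thick, 0.16 kg, flat and loose on the foam right (-y) of its cut-out, within 0.3 rad of its direction. Point at mid-length, half-way up. x runs to the open jaw, z up. Straight shank 14 mm wide, 1.5 to 8.5 mm above the underside, from x -56 to 45 mm; round heads: jaw 38 mm wide, ring 27 mm (centre x -70).
- spanner_jaw (a point): middle of the spanner's open-jaw head, 64 mm from spanner_center along x.
- spanner_pocket (a point): where spanner_center lies when the spanner is home in its cut-out (5 mm below the foam face), with the same axes. The cut-out is the spanner's outline with about 3 mm of play all round and finger scallops at mid-length, 10 mm deep.
- spanner_pocket_jaw (a point): where spanner_jaw lies when the spanner is home.
- pliers_center (a point): closed rigid steel pliers, 179 x 54 x 12 mm, 0.24 kg, flat and loose on the foam right (-y) of their cut-out, within 0.25 rad of its direction. Point on the centre line, half-way up; x runs to the handle ends. Half widths: 6 mm at the nose end (x -88 mm), 17 mm at the round joint (x -32 mm), handles 25 mm (x 10) to 27 mm (x 85), end x 91. Centre of mass near x -5 mm.
- pliers_nose (a point): point near the pliers' nose tip, 80 mm from pliers_center along -x.
- pliers_pocket (a point): where pliers_center lies when the pliers are home in their cut-out (6 mm below the foam face), with the same axes. The cut-out is the pliers' outline with 3 to 4 mm of play, 12 mm deep.
- pliers_pocket_nose (a point): where pliers_nose lies when the pliers are home.
- square_center (a point): aluminium right-angle welding square, a 14 mm thick triangle with a triangular opening, 0.22 kg, flat and loose on the foam right (-y) of its cut-out, within 0.3 rad of its direction. Point half-way up; z up. Long side 132 mm, along x, at y -25 mm; the right-angle corner, cut off 16 mm wide, is at y 42 mm; short ends at x -66 and 66 mm, 9 mm wide.
- square_apex (a point): middle of the square's cut-off right-angle corner, 42 mm from square_center along y.
- square_pocket (a point): where square_center lies when the square is home in its cut-out (7 mm below the foam face), with the same axes. The cut-out is the square's outline with about 3 mm of play all round, 14 mm deep.
- square_pocket_apex (a point): where square_apex lies when the square is home.
- coupon_center (a point): bystander: short dark steel pipe standing on the bench right of the drawer, 72 mm across, 80 mm high; point at its centre.
- tape_center (a point): bystander: grey tape measure lying on the bench left of the drawer, 70 x 68 x 36 mm; point at its centre.
Not all that is in view belongs to the job. What is shaped like the part that bears square_center but red or yellow is not meant. What is shaped like the part that bears pliers_center but yellow is not meant.

How it is judged:
By the outcome, as a careful person would: the job done as asked, in the order asked, and still so for the second after the job is handed in, with the robot touching nothing.
It also fails if it takes over 69 s, if anything falls off the work surface, if the arm or the gripper's body presses on something with over 40 N, if the wrist force passes 120 N, or if a joint passes its speed limit or range.

## Working session

There is one attempt and no reset: what is moved stays moved. The work goes in short steps, Python scripts to look and compute and a tool call to move; the robot and the scene stay as the last step left them, time stands still between calls to the robot, and variables do not carry over. Pictures are saved under pics/ and viewed, and the job is handed in when it is done.

Besides the shell and the picture viewer there is one more tool, called after ">>>" as a command line: name --argument value ..., lists and objects as JSON in quotes. carry_out: Moves the arm, as the interface text tells. Its arguments: {"type":"object","properties":{"targets":{"type":"array"}},"required":["targets"]}

```bash
mkdir -p pics; ls
python3 - <<'E'
from plant import readout,cams,arm
import cv2
print(readout.read_state()); print(arm.tips_ahead)
for n in ("scene","top"):
    im=cams.get_image(n); cv2.imwrite(f"pics/{n}0.png",im[:,:,::-1])
    p=cams.camera_params(n); print(n,{k:v.tolist() if hasattr(v,'tolist') else v for k,v in p.items()})
print(cams.camera_params("wrist"))
E
```

```text
pics
{'time': 0.0, 'q': array([-6.98188573e+01,  1.72146174e+01,  8.71812761e+01, -6.66622085e-05,
        7.56704707e+01, -3.81637010e+00]), 'joint_velocities': array([ 0.03337867,  0.0584381 , -0.01791768, -0.05712049,  0.00939783,
       -0.00416435]), 'joint_efforts': array([-1.19577420e-03, -5.31810594e+01, -3.52735627e+01,  7.07741152e-02,
        2.43823574e-02, -9.77616469e-05]), 'tool_pos': array([ 0.22358828, -0.50222348,  0.2188888 ]), 'eef_rot': array([[ 4.06697018e-01, -9.13563011e-01, -4.00649817e-04],
       [-9.13562368e-01, -4.06697209e-01,  1.08677367e-03],
       [-1.15577939e-03, -7.59690182e-05, -9.99999329e-01]]), 'force': array([-0.19114585,  0.62012511, -0.44245481]), 'moment': array([-0.01798847, -0.02343371,  0.01539808]), 'opening': 0.09413037533494889}
0.014
scene {'camera_matrix': [[481.48683480101477, 0.0, 254.46136004644478], [0.0, 481.48683480101477, 179.33247253379278], [0.0, 0.0, 1.0]], 'dist': [0.03479078022795274, 0.0, 0.0, 0.0, 0.0], 'rvec': [1.805552710879435, 1.4109401514574929, -0.7159828319940302], 'tvec': [-0.12719312304565486, -0.24397949625
[... 270 characters left out ...]
9700113235], 'tvec': [0.04244845767494398, 0.48521399118829495, 1.004618778959896]}
{'camera_matrix': array([[333.55660522,   0.        , 257.2740423 ],
       [  0.        , 333.55660522, 188.55858379],
       [  0.        ,   0.        ,   1.        ]]), 'dist': array([-0.05632086,  0.        ,  0.        ,  0.        ,  0.        ]), 'tool_from_camera': array([[ 9.99999329e-01, -1.04083484e-03, -5.07605549e-04,
        -8.00168569e-04],
       [ 1.13632932e-03,  9.66410773e-01,  2.56999856e-01,
        -7.36551564e-02],
       [ 2.23061066e-04, -2.57000260e-01,  9.66411308e-01,
        -1.64157775e-01],
       [ 0.00000000e+00,  0.00000000e+00,  0.00000000e+00,
         1.00000000e+00]])}
```

View pics/scene0.png

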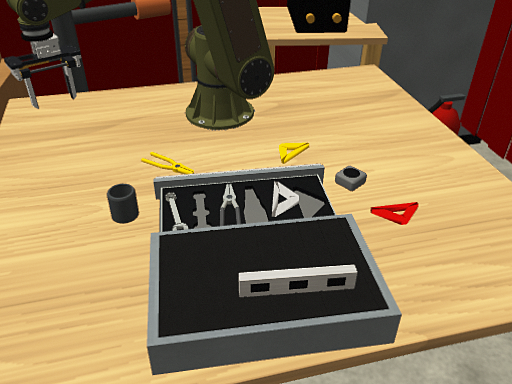

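View pics/top0.png

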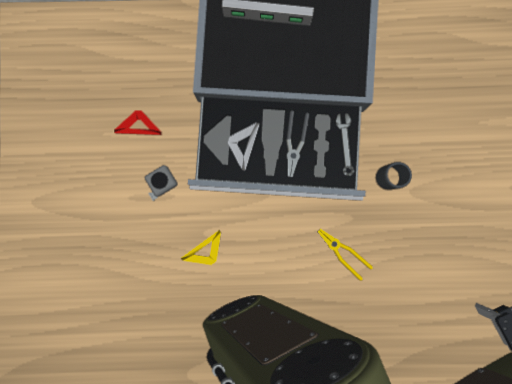

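Aluminium square at top (242,147) in the drawer; the red (137,123) and yellow (203,248) ones are not meant. Grey pliers (297,145) in the drawer, yellow (345,255) is not meant. Enlarged crop, rectified on the foam plane, follows.

```bash
cat > h.py <<'E'
import numpy as np,cv2
from plant import readout,cams,arm
def cam(name,state=None):
    p=cams.camera_params(name);K=np.array(p["camera_matrix"]);d=np.array(p["dist"])
    if name=="wrist":
        T=np.eye(4);T[:3,:3]=state["eef_rot"];T[:3,3]=state["tool_pos"]
        M=np.linalg.inv(T@np.array(p["tool_from_camera"]))
        return K,d,cv2.Rodrigues(M[:3,:3])[0],M[:3,3]
    return K,d,np.array(p["rvec"]),np.array(p["tvec"])
def topx(P,c): return cv2.projectPoints(np.asarray(P,float).reshape(-1,3),c[2],c[3],c[0],c[1])[0].reshape(-1,2)
def toplane(uv,z,c):
    n=cv2.undistortPoints(np.asarray(uv,float).reshape(-1,1,2),c[0],c[1]).reshape(-1,2)
    R=cv2.Rodrigues(c[2])[0];o=-R.T@c[3]
    r=np.c_[n,np.ones(len(n))]@R
    return o+r*((z-o[2])/r[:,2])[:,None]
def rect(im,c,x0,x1,y0,y1,z,s):
    # up=+x, left=+y ; s px per m
    X=np.arange(x1,x0,-1/s);Y=np.arange(y1,y0,-1/s)
    yy,xx=np.meshgrid(Y,X);P=np.stack([xx,yy,np.full_like(xx,z)],-1)
    uv=topx(P,c).reshape(xx.shape+(2,)).astype(np.float32)
    return cv2.remap(im,uv[...,0],uv[...,1],cv2.INTER_CUBIC)
E
python3 - <<'E'
from h import *
im=cams.get_image("top");c=cam("top")
print(toplane([(276,192),(196,187),(364,194),(200,95)],0.046,c).round(3))
r=rect(im,c,0.3,0.7,-0.3,0.3,0.046,1250)
cv2.imwrite("pics/rect0.png",r[:,:,::-1])
for n in ["spanner_center","pliers_center","square_center","drawer","foam","spanner_pocket","pliers_pocket","square_pocket","tape_center","coupon_center"]:
    try: print(n,cams.find_in(n,"top")[:3])
    except Exception as e: print(n,e)
E
```

```text
[[ 0.475 -0.035  0.046]
 [ 0.494  0.183  0.046]
 [ 0.463 -0.272  0.046]
 [ 0.749  0.167  0.046]]
spanner_center [{'bbox': [336.5, 113.6, 353.4, 177.1], 'p': 0.84}]
pliers_center [{'bbox': [286.5, 115.3, 308.6, 176.4], 'p': 0.97}, {'bbox': [318.9, 227.2, 371.4, 279.1], 'p': 0.74}]
square_center [{'bbox': [227.8, 122.7, 258.4, 170.8], 'p': 0.81}, {'bbox': [179.2, 235.5, 219.8, 264.7], 'p': 0.65}, {'bbox': [114.8, 110.8, 163.1, 135.3], 'p': 0.63}]
drawer [{'bbox': [187.7, 101.6, 363.1, 202.9], 'p': 0.62}, {'bbox': [286.8, 112.4, 309.0, 178.2], 'p': 0.35}]
foam [{'bbox': [186.7, 96.5, 368.3, 201.4], 'p': 0.58}]
spanner_pocket [{'bbox': [187.8, 96.3, 361.9, 205.8], 'p': 0.67}]
pliers_pocket [{'bbox': [188.3, 96.9, 364.8, 201.8], 'p': 0.8}]
square_pocket [{'bbox': [190.3, 97.8, 364.4, 198.1], 'p': 0.65}, {'bbox': [147.9, 164.0, 178.0, 202.0], 'p': 0.32}]
tape_center [{'bbox': [147.0, 164.0, 176.9, 202.2], 'p': 0.64}]
coupon_center []
```

View pics/rect0.png

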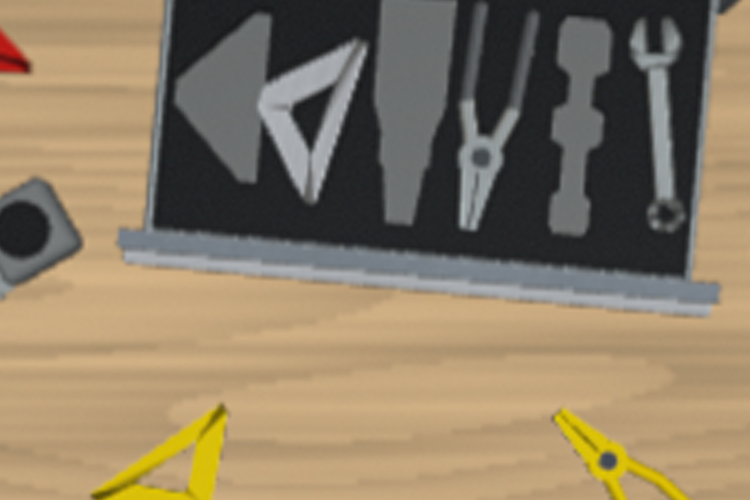

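The enlarged, rectified view shows the aluminium square (310,120), steel pliers (490,120) and spanner (660,120), each just right of its own cut-out. The drawer is turned about -4°. I'm moving the wrist camera over it.

>>> carry_out --targets '[[[-260, -528, 0, 0.489, 1], [-260, -528, 0, 0.489, 1], [-260, -528, 0, 0.489, 1], [-260, -528, 0, 0.489, 1], [-260, -528, 0, 0.489, 1], [-260, -528, 0, 0.489, 1], [-260, -528, 0, 0.489, 1], [-260, -528, 0, 0.489, 1], [-260, -528, 0, 0.489, 1], [-260, -528, 0, 0.489, 1], [-260, -528, 0, 0.489, 1], [-260, -528, 0, 0.489, 1]]]'

```text
time: 1.85
tool_pos: [0.6013, -0.0483, 0.2196]
eef_rot: [[-0.07, -0.998, 0.0], [-0.998, 0.07, -0.0], [0.0, -0.0, -1.0]]
force: [-0.1, -1.5, 0.2]
opening: 0.0943
```

>>> carry_out --targets '[[[0, 0, 0, 0, 1], [0, 0, 0, 0, 1], [0, 0, 0, 0, 1], [0, 0, 0, 0, 1]]]'

```text
time: 2.25
tool_pos: [0.5998, -0.0514, 0.2198]
eef_rot: [[-0.072, -0.997, 0.0], [-0.997, 0.072, -0.0], [0.0, -0.0, -1.0]]
force: [0.3, 0.1, 0.1]
opening: 0.0941
```

Run:
```python
from h import *
s=readout.read_state();im=cams.get_image("wrist");c=cam("wrist",s)
np.savez("w1.npz",im=im,K=c[0],d=c[1],r=c[2],t=c[3])
cv2.imwrite("pics/w1.png",im[:,:,::-1])
r=rect(im,c,0.47,0.78,-0.27,0.21,0.046,1650)
cv2.imwrite("pics/w1r.png",r[:,:,::-1]);print(r.shape)
```

```text
(512, 792, 3)
```

View pics/w1.png

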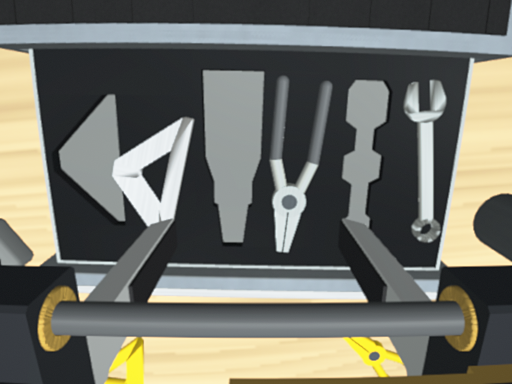

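View pics/w1r.png

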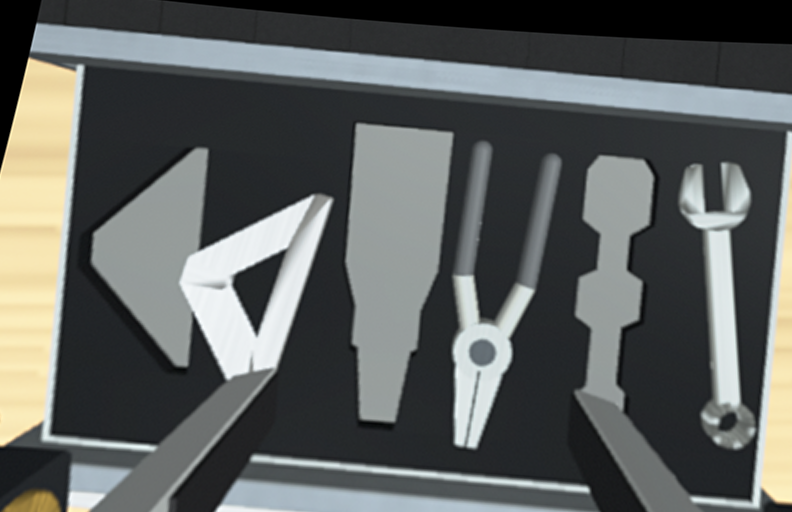

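>>> carry_out --targets '[[[0, 35, -30, 0, 1], [0, 35, -30, 0, 1], [0, 35, -30, 0, 1], [0, 35, -30, 0, 1]]]'

```text
time: 2.7
tool_pos: [0.5654, -0.0482, 0.249]
eef_rot: [[-0.071, -0.997, -0.0], [-0.997, 0.071, 0.0], [-0.0, 0.0, -1.0]]
force: [0.3, -0.3, 0.1]
opening: 0.094
```

Run:
```python
from h import *
s=readout.read_state();print(s["tool_pos"],s["joint_velocities"].round(2));im=cams.get_image("wrist");c=cam("wrist",s)
np.savez("w2.npz",im=im,K=c[0],d=c[1],r=c[2],t=c[3])
r=rect(im,c,0.47,0.78,-0.27,0.21,0.046,1650)
cv2.imwrite("pics/w2r.png",r[:,:,::-1]);print(r.shape)
```

```text
[ 0.5654173  -0.04816009  0.24899002] [ 0.18  0.93 -0.14  0.06  0.03  0.07]
(512, 792, 3)
```

View pics/w2r.png

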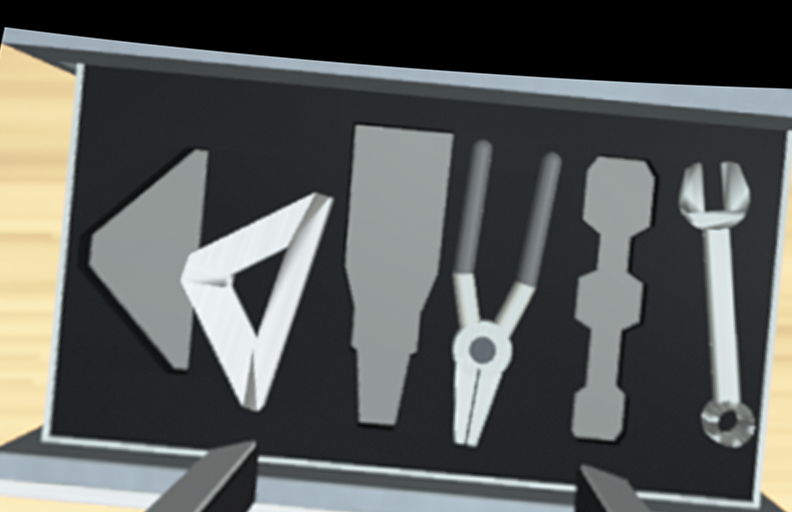

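```bash
cat > fit.py <<'E'
from h import *
from scipy.optimize import minimize
S=2500;B=(0.47,0.78,-0.27,0.21);Z=0.046
def load(f):
    a=np.load(f);return a["im"],(a["K"],a["d"],a["r"],a["t"])
def pxof(P,c):
    q=toplane(topx(P,c),Z,c);return np.c_[(B[3]-q[:,1])*S,(B[1]-q[:,0])*S]
def place(poly,p,z):
    cs,sn=np.cos(p[2]),np.sin(p[2]);poly=np.asarray(poly)
    return np.c_[p[0]+cs*poly[:,0]-sn*poly[:,1],p[1]+sn*poly[:,0]+cs*poly[:,1],np.full(len(poly),z)]
def render(poly,p,zs,c,shape,mode):
    out=None
    for z in zs:
        m=np.zeros(shape,np.uint8)
        cv2.fillPoly(m,[np.round(pxof(place(poly,p,z),c)*16).astype(np.int32)],255,cv2.LINE_AA,4)
        out=m if out is None else (np.maximum(out,m) if mode=="or" else np.minimum(out,m))
    return out
def circ(x,r,a0,a1,n=14):
    a=np.linspace(a0,a1,n);return [(x+r*np.cos(t),r*np.sin(t)) for t in a]
def sym(h): h=[tuple(q) for q in h];return h+[(x,-y) for x,y in h[::-1]]
def SQ(m=0):
    k=m*0.414
    return [(66+m,-25-m),(66+m,-16+k),(8+k,42+m),(-8-k,42+m),(-66-m,-16+k),(-66-m,-25-m)]
E
python3 - <<'E'
from fit import *
im,c=load("w2.npz");r=rect(im,c,*B,Z,S);g=cv2.cvtColor(r,cv2.COLOR_RGB2GRAY)
cv2.imwrite("pics/g.png",g)
print(r.shape)
for n,(u,v) in dict(sqp=(140,260),sq=(210,280),plp=(400,200),pl=(482,320),hand=(473,220),spp=(610,290),sp=(720,300),foam=(300,150),foam2=(680,300)).items():
    print(n,r[int(v*S/1650),int(u*S/1650)])
E
```

```text
(776, 1200, 3)
sqp [146 152 152]
sq [203 212 215]
plp [153 159 158]
pl [ 95 100  98]
hand [128 134 136]
spp [151 158 156]
sp [219 227 227]
foam [40 41 45]
foam2 [42 44 47]
```

```bash
cat > f2.py <<'E'
from fit import *
import sys
f=sys.argv[1]
im,c=load(f);r=rect(im,c,*B,Z,S);g=cv2.cvtColor(r,cv2.COLOR_RGB2GRAY);sh=g.shape
k=S/1650
def roi(u0,v0,u1,v1):
    m=np.zeros(sh,np.float32);m[int(v0*k):int(v1*k),int(u0*k):int(u1*k)]=1;return m
def dofit(name,mask,W,polyf,p0,extra,zs,mode):
    x0=np.r_[np.array(p0)*[1000,1000,200],extra];M=mask.astype(np.float32)*255
    def cost(x):
        m=render(polyf(x[3:])/1000,[x[0]/1000,x[1]/1000,x[2]/200],zs,c,sh,mode).astype(np.float32)
        return (np.abs(m-M)*W).sum()/255/(k*k*1650**2/1e6)
    best=None
    sim=np.vstack([x0]+[x0+np.eye(len(x0))[i]*(6 if i<3 else 2) for i in range(len(x0))])
    for it in range(3):
        o=minimize(cost,x0,method="Nelder-Mead",options=dict(initial_simplex=sim,xatol=.02,fatol=.5,maxiter=700))
        x0=o.x;sim=np.vstack([x0]+[x0+np.eye(len(x0))[i]*(2 if i<3 else 1)*(-1)**it for i in range(len(x0))])
    x=o.x;p=[x[0]/1000,x[1]/1000,x[2]/200]
    print(name,"x %.1f y %.1f mm yaw %.2f deg"%(x[0],x[1],np.degrees(p[2])),"extra",x[3:].round(1),"xor mm2 %.0f of %.0f"%(o.fun,M.sum()/255/(S/1000)**2))
    m=render(polyf(x[3:])/1000,p,zs,c,sh,mode)
    cs,_=cv2.findContours((m>127).astype(np.uint8),cv2.RETR_EXTERNAL,cv2.CHAIN_APPROX_NONE)
    cv2.drawContours(vis,cs,-1,(255,0,0) if mode=="or" else (0,255,0),1)
    return p,m
vis=r.copy()
def w0(u,v): return B[1]-v/1650,B[3]-u/1650
Yw=np.radians(-4)
def zs(a,b): return np.linspace(a,b,4)
def P0(u,v,yaw): return [*w0(u,v),yaw]
res={}
u=np.arange(sh[1])[None,:]*np.ones(sh)[...,]
sqm=((g>95)&(u>318))|(g>182)
# fill opening of square: ignore (W=0) inside eroded outline handled through filled contour
m8=(sqm*roi(170,180,345,425)).astype(np.uint8)
cs,_=cv2.findContours(m8,cv2.RETR_EXTERNAL,cv2.CHAIN_APPROX_NONE);cc=max(cs,key=cv2.contourArea);fm=np.zeros(sh,np.uint8);cv2.drawContours(fm,[cc],-1,1,-1)
res["sq"],msq=dofit("square",fm,roi(150,170,345,430),lambda e:np.array(SQ(0)),P0(255,290,np.radians(-19)),[],zs(Z,Z+.014),"or")
W=roi(70,130,215,390)*(cv2.dilate(msq,np.ones((9,9)))==0)
res["sqp"],_=dofit("square_pocket",(g>95)&(g<185),W,lambda e:np.array(SQ(e[0])),P0(155,260,Yw),[3],zs(Z-.014,Z),"and")
def PLt(e): return np.array(sym([(91,27),(85,27),(10,25),(-32,17),(-88,6)]))
m8=((g>75)*roi(440,130,570,455)).astype(np.uint8);m8=cv2.morphologyEx(m8,cv2.MORPH_OPEN,np.ones((3,3)))
cs,_=cv2.findContours(m8,cv2.RETR_EXTERNAL,cv2.CHAIN_APPROX_NONE);cc=cv2.convexHull(np.vstack([q for q in cs if cv2.contourArea(q)>200]));fm=np.zeros(sh,np.uint8);cv2.drawContours(fm,[cc],-1,1,-1)
def hullpoly(P): return P
res["pl"],_=dofit("pliers(hull)",fm,roi(440,130,570,455),lambda e:cv2.convexHull(np.array(PLt(0),np.float32)).reshape(-1,2),P0(495,295,np.radians(-7)),[],zs(Z,Z+.012),"or")
def PLp(e): return np.array(sym([(94.5,e[0]),(e[1],e[2]),(e[3],e[4]),(e[5],e[4]-2),(e[5]-.3,e[6]),(-91.5,e[7])]))
res["plp"],_=dofit("pliers_pocket",g>95,roi(335,110,458,440),PLp,P0(400,275,Yw),[30,10,28,-20,20,-42,17,11],zs(Z-.012,Z),"and")
def SP(e):
    return np.array(sym([(83,0)]+circ(64,19,0,np.pi-.38,16)+circ(-70,13.5,.55,np.pi,12)))
m8=((g>75)*roi(665,140,775,455)).astype(np.uint8)
m8=cv2.morphologyEx(m8,cv2.MORPH_OPEN,np.ones((3,3)))
n,l,st,_=cv2.connectedComponentsWithStats(m8);i=1+np.argmax(st[1:,4]);m8=(l==i).astype(np.uint8)
cs,_=cv2.findContours(m8,cv2.RETR_EXTERNAL,cv2.CHAIN_APPROX_NONE);fm=np.zeros(sh,np.uint8);cv2.drawContours(fm,cs,-1,1,-1)
W=roi(665,140,765,455); jaw=np.zeros(sh,np.float32)
W[:int(235*k)]=0
# jaw slot is ignored: weight zero in jaw interior via convex hull filling
fj=fm.copy();fj[int(232*k):]=0;hp=cv2.convexHull(np.vstack([q for q in cv2.findContours(fj,cv2.RETR_EXTERNAL,cv2.CHAIN_APPROX_NONE)[0]]));cv2.drawContours(fm,[hp],-1,1,-1);W=roi(665,140,765,455)
res["sp"],_=dofit("spanner",fm,W,SP,P0(720,305,np.radians(5)),[],zs(Z,Z+.010),"or")
def SPp(e): return np.array(sym([(e[0],e[1]),(e[2],22),(e[3],22),(48,e[4]),(48*.4+e[5]*.6,e[4]),(e[5],e[6]),(e[7],e[6]),(e[8],e[4]),(-52,e[4]),(-60,16.5),(-80,16.5),(-86.5,11)]))
res["spp"],_=dofit("spanner_pocket",g>95,roi(565,140,668,452),SPp,P0(615,295,Yw),[86,12,78,52,10,15,20,-15,-22],zs(Z-.010,Z),"and")
cv2.imwrite("pics/"+sys.argv[2],cv2.resize(vis,(792,512),interpolation=cv2.INTER_AREA)[:,:,::-1])
cv2.imwrite("pics/L"+sys.argv[2],vis[:,:600][:,:,::-1]);cv2.imwrite("pics/R"+sys.argv[2],vis[:,500:1200][:,:,::-1])
import json;json.dump(res,open("res.json","w"))
E
python3 f2.py w2.npz fit2.png
```

```text
square x 605.4 y 52.7 mm yaw -18.56 deg extra [] xor mm2 89 of 6393
square_pocket x 624.0 y 118.4 mm yaw -5.39 deg extra [2.9] xor mm2 106 of 34887
pliers(hull) x 600.4 y -83.9 mm yaw -8.30 deg extra [] xor mm2 1512 of 9416
pliers_pocket x 609.7 y -25.5 mm yaw -5.38 deg extra [ 30.5   9.   29.  -17.6  21.3 -43.8  16.7  10.7] xor mm2 288 of 58824
spanner x 596.4 y -224.1 mm yaw 3.46 deg extra [] xor mm2 452 of 4071
spanner_pocket x 597.3 y -160.4 mm yaw -5.43 deg extra [ 88.1  15.1  78.   45.3  10.5   8.5  21.  -11.7 -17.6] xor mm2 191 of 58824
```

View pics/Lfit2.png

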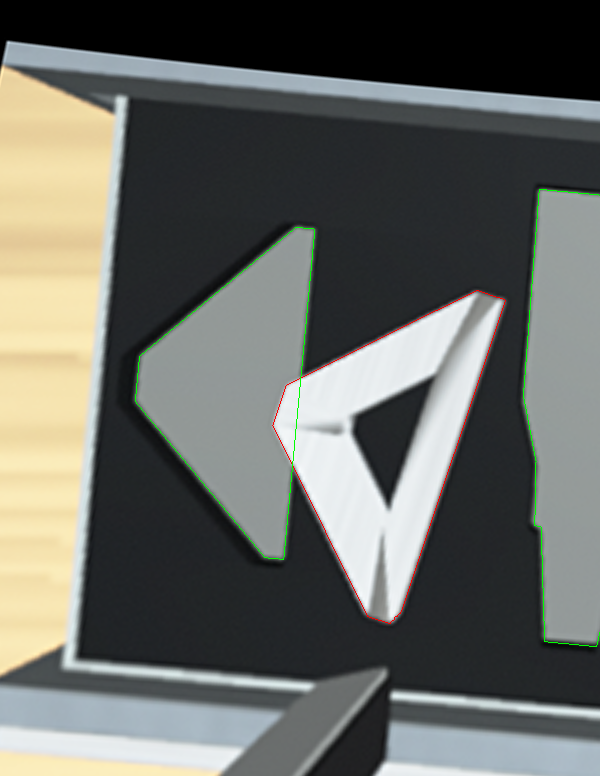

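View pics/Rfit2.png

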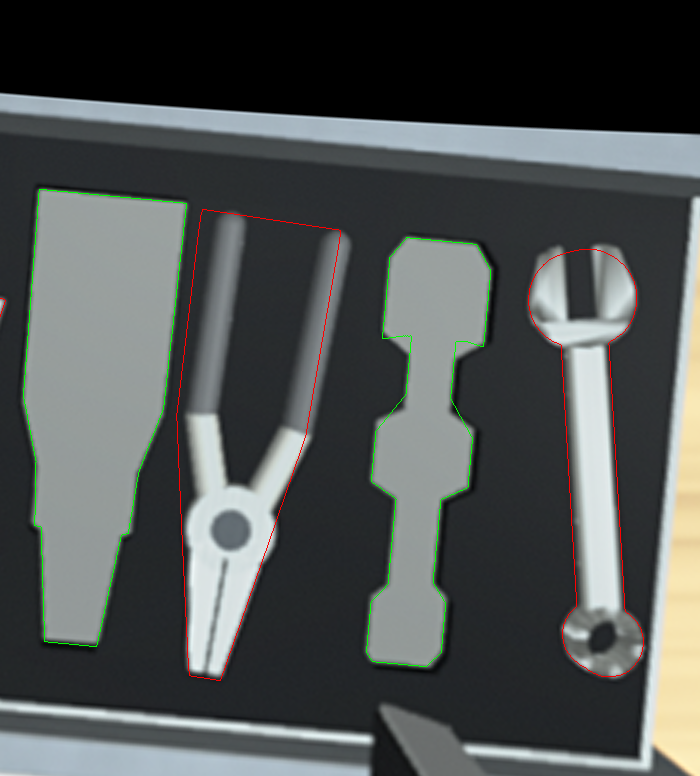

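```bash
python3 - <<'E'
s=open("f2.py").read()
a=s.index("m8=((g>75)*roi(440");b=s.index("def SP(e)")
new='''def PLp(e): return np.array(sym([(94.5,e[0]),(e[1],e[2]),(e[3],e[4]),(e[5],e[4]-2),(e[5]-.3,e[6]),(-91.5,e[7])]))
res["plp"],mpp=dofit("pliers_pocket",g>95,roi(335,110,458,440),PLp,P0(400,275,Yw),[30,10,28,-20,20,-42,17,11],zs(Z-.012,Z),"and")
W=roi(440,130,570,455)*(cv2.dilate(mpp,np.ones((7,7)))==0)
m8=((g>75)*W).astype(np.uint8);m8=cv2.morphologyEx(m8,cv2.MORPH_OPEN,np.ones((3,3)))
n,l,st,_=cv2.connectedComponentsWithStats(m8);i=1+np.argmax(st[1:,4]);m8=(l==i).astype(np.uint8)
cs,_=cv2.findContours(m8,cv2.RETR_EXTERNAL,cv2.CHAIN_APPROX_NONE);cc=cv2.convexHull(np.vstack(cs));fm=np.zeros(sh,np.uint8);cv2.drawContours(fm,[cc],-1,1,-1)
PT=[(88,26.5),(91,22),(85,27),(10,25),(-88,6)]+circ(-32,17,.3,2.8,10)
res["pl"],_=dofit("pliers(hull)",fm,W,lambda e:cv2.convexHull(np.array(sym(PT),np.float32)).reshape(-1,2),P0(495,295,np.radians(-9)),[],zs(Z,Z+.012),"or")
'''
s=s[:a]+new+s[b:]
s=s.replace("np.array(sym([(83,0)]+circ(64,19,0,","np.array(sym([(85,5),(84,11)]+circ(64,19,.75,")
open("f2.py","w").write(s)
E
python3 f2.py w2.npz fit3.png | grep -v square
```

```text
pliers_pocket x 609.7 y -25.5 mm yaw -5.38 deg extra [ 30.5   9.   29.  -17.6  21.3 -43.8  16.7  10.7] xor mm2 288 of 58824
pliers(hull) x 600.0 y -86.5 mm yaw -10.23 deg extra [] xor mm2 257 of 7848
spanner x 596.1 y -224.1 mm yaw 3.45 deg extra [] xor mm2 364 of 4071
spanner_pocket x 597.3 y -160.4 mm yaw -5.43 deg extra [ 88.1  15.1  78.   45.3  10.5   8.5  21.  -11.7 -17.6] xor mm2 191 of 58824
```

View pics/Rfit3.png

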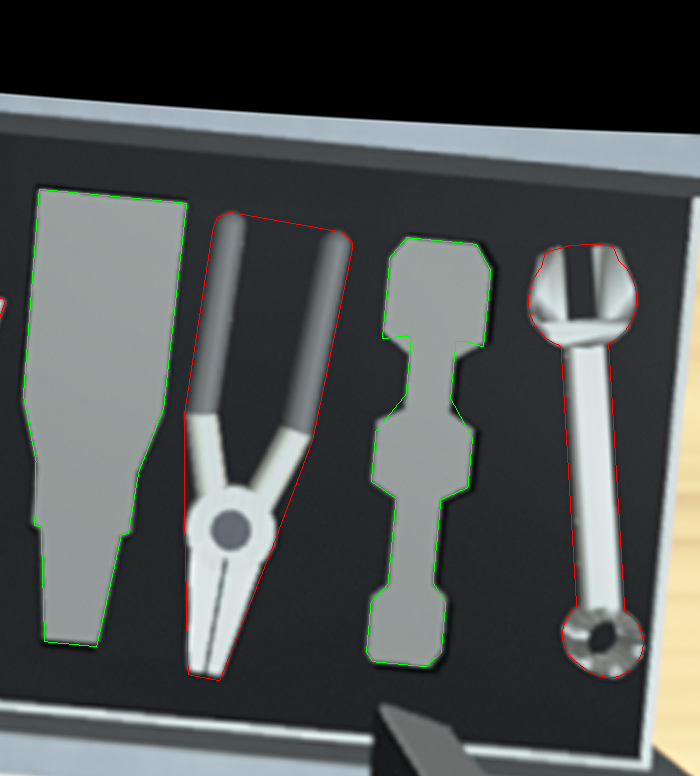

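```bash
cat > go.py <<'E'
from h import *
import sys
def goto(x,y,yaw_obj,z,oy=0,ox=0,s=None):
    "x,y mm obj, yaw deg; returns row"
    s=s or readout.read_state();R=s["eef_rot"];p=s["tool_pos"]
    a=np.radians(yaw_obj);t=np.array([x+ox*np.cos(a)-oy*np.sin(a),y+ox*np.sin(a)+oy*np.cos(a),z])/1000
    d=R.T@(t-p)*1000
    cur=np.arctan2(R[1,0],R[0,0]);w=a-np.pi/2-cur;w=(w+np.pi)%(2*np.pi)-np.pi
    return d.round(1),round(-w,4),t.round(4)
if __name__=="__main__":
    v=[float(q) for q in sys.argv[1:]]
    s=readout.read_state();print("t",s["time"],s["tool_pos"].round(4),"F",s["force"].round(1),"op",round(s["opening"],4))
    print(goto(*v))
E
python3 go.py 605.4 52.7 -18.56 110 8.5
```

```text
t 2.75 [ 0.5655 -0.048   0.2487] F [-0.6  0.6 -0.7] op 0.0942
(array([-111.5,  -35. ,  138.7]), np.float64(0.2533), array([0.6081, 0.0608, 0.11  ]))
```

>>> carry_out --targets '[[[-111.5, -35, 138.7, 0.253, 1], [-111.5, -35, 138.7, 0.253, 1], [-111.5, -35, 138.7, 0.253, 1], [-111.5, -35, 138.7, 0.253, 1], [-111.5, -35, 138.7, 0.253, 1], [-111.5, -35, 138.7, 0.253, 1], [-111.5, -35, 138.7, 0.253, 1]]]'

```text
time: 3.45
tool_pos: [0.6086, 0.0602, 0.1119]
eef_rot: [[-0.318, -0.948, 0.002], [-0.948, 0.318, -0.0], [-0.0, -0.002, -1.0]]
force: [0.8, -0.0, 0.1]
opening: 0.0942
```

```bash
python3 go.py 605.4 52.7 -18.56 64 8.5
python3 - <<'E'
from h import *
s=readout.read_state();im=cams.get_image("wrist");cv2.imwrite("pics/w3.png",im[:,:,::-1])
E
```

```text
t 3.45 [0.6086 0.0602 0.1119] F [ 0.8 -0.   0.1] op 0.0942
(array([-0.4,  0.7, 47.9]), np.float64(-0.0), array([0.6081, 0.0608, 0.064 ]))
```

View pics/w3.png

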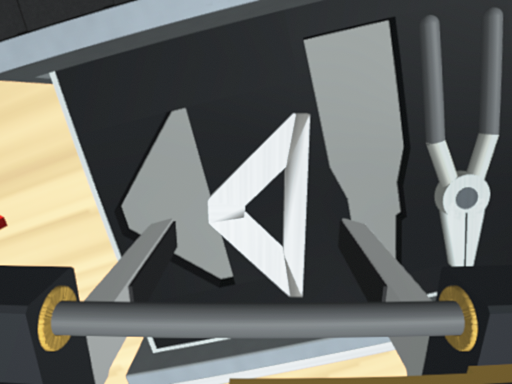

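The square is centred between the open fingers (white triangle near 255,205). I'll descend and grip.

>>> carry_out --targets '[[[0, 0, 46, 0, 1], [0, 0, 46, 0, 1], [0, 0, 46, 0, 1], [0, 0, 46, 0, 0.3], [0, 0, 46, 0, 0.3], [0, 0, 46, 0, 0.3], [0, 0, 46, 0, 0.3], [0, 0, 46, 0, 0.3]]]'

```text
time: 4.3
tool_pos: [0.6083, 0.061, 0.0654]
eef_rot: [[-0.318, -0.948, 0.001], [-0.948, 0.318, -0.0], [-0.0, -0.001, -1.0]]
force: [-1.8, -1.9, 5.9]
opening: 0.0666
```

```bash
python3 go.py 624 118.4 -5.39 85 8.5
```

```text
t 4.3 [0.6083 0.061  0.0654] F [-1.8 -1.9  5.9] op 0.0666
(array([-67.7,   5.3, -19.6]), np.float64(-0.2291), array([0.6248, 0.1269, 0.085 ]))
```

>>> carry_out --targets '[[[0, 0, -20, 0, 0.3], [0, 0, -20, 0, 0.3], [-67.7, 5.3, -20, -0.229, 0.3], [-67.7, 5.3, -20, -0.229, 0.3], [-67.7, 5.3, -20, -0.229, 0.3], [-67.7, 5.3, -20, -0.229, 0.3], [-67.7, 5.3, -20, -0.229, 0.3]]]'

```text
time: 5.0
tool_pos: [0.6243, 0.1259, 0.0843]
eef_rot: [[-0.096, -0.995, -0.001], [-0.995, 0.096, -0.0], [0.0, 0.001, -1.0]]
force: [-0.0, 0.0, -2.7]
opening: 0.0667
```

```bash
cat > snap.py <<'E'
from h import *
import sys
s=readout.read_state();im=cams.get_image("wrist");c=cam("wrist",s)
np.savez(sys.argv[1]+".npz",im=im,K=c[0],d=c[1],r=c[2],t=c[3])
cv2.imwrite(f"pics/{sys.argv[1]}.png",im[:,:,::-1])
E
python3 snap.py w4; python3 go.py 624 118.4 -5.39 85 8.5
```

```text
t 5.05 [0.6244 0.1259 0.0845] F [-0.4 -1.  -2.4] op 0.0668
(array([-1. , -0.3, -0.5]), np.float64(-0.0024), array([0.6248, 0.1269, 0.085 ]))
```

View pics/w4.png

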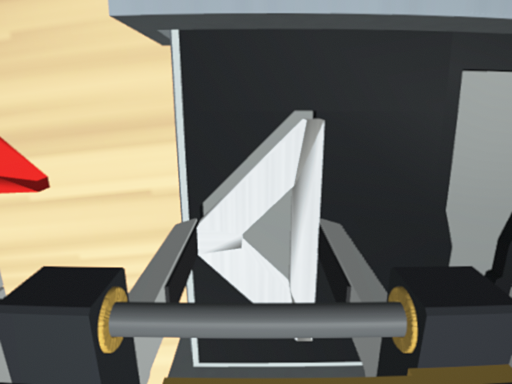

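```bash
cat > ov.py <<'E'
from fit import *
def draw(f,items,out,crop=None):
    im,c=load(f);v=cv2.resize(im,None,fx=1,fy=1).copy()
    big=cv2.resize(v,None,fx=1.5,fy=1.5,interpolation=cv2.INTER_CUBIC)
    for poly,p,z,col in items:
        q=topx(place(np.array(poly)/1000,[p[0]/1000,p[1]/1000,np.radians(p[2])],z),c)*1.5+.25
        cv2.polylines(big,[np.round(q*8).astype(np.int32)],True,col,1,cv2.LINE_AA,3)
    cv2.imwrite("pics/"+out,big[:,:,::-1])
E
python3 - <<'E'
from ov import *
from h import *
s=readout.read_state();R=s["eef_rot"];a=np.arctan2(R[1,0],R[0,0])+np.pi/2
x,y=s["tool_pos"][:2]*1000; cx=x+8.5*np.sin(a);cy=y-8.5*np.cos(a)
draw("w4.npz",[(SQ(0),[cx,cy,np.degrees(a)],.0805,(255,0,0)),(SQ(3),[624,118.4,-5.39],.046,(0,255,0))],"o4.png")
E
```

```text
(no output)
```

View pics/o4.png

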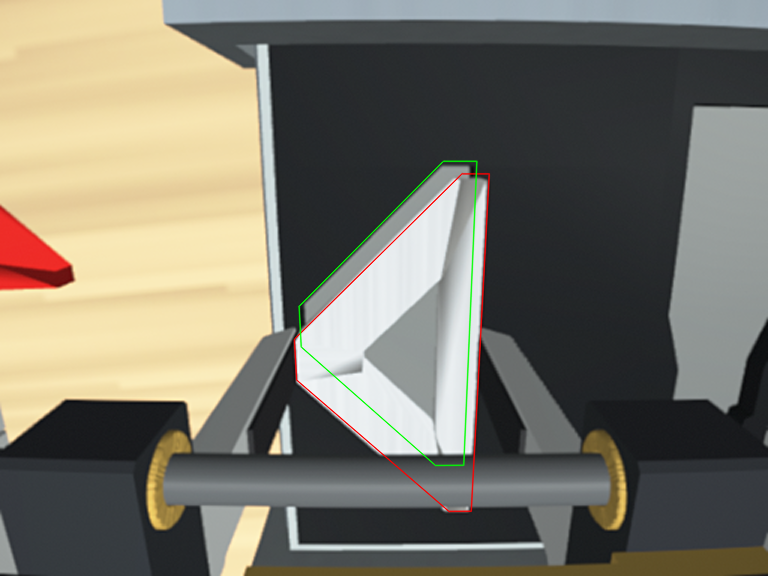

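>>> carry_out --targets '[[[-0.6, -0.8, 14, 0, 0.3], [-0.6, -0.8, 18, 0, 0.3], [-0.6, -0.8, 20, 0, 0.3], [-0.6, -0.8, 22, 0, 0.3], [-0.6, -0.8, 23.5, 0, 0.3], [-0.6, -0.8, 23.5, 0, 0.3], [-0.6, -0.8, 23.5, 0, 0.3]]]'

```text
time: 5.75
tool_pos: [0.6255, 0.1274, 0.0614]
eef_rot: [[-0.094, -0.996, 0.0], [-0.996, 0.094, 0.0], [-0.0, -0.0, -1.0]]
force: [0.0, -0.4, -2.7]
opening: 0.0661
```

```bash
python3 go.py 624 118.4 -5.39 60 8.5
```

```text
t 5.75 [0.6255 0.1274 0.0614] F [ 0.  -0.4 -2.7] op 0.0661
(array([0.6, 0.7, 1.4]), np.float64(-0.0001), array([0.6248, 0.1269, 0.06  ]))
```

No contact force while the underside is below the foam face, so the square is in. Releasing.

>>> carry_out --targets '[[[0, 0, 0, 0, 0.85], [0, 0, 0, 0, 0.85], [0, 0, 0, 0, 0.85], [0, 0, -40, 0, 0.85], [0, 0, -80, 0, 0.85], [0, 0, -120, 0, 0.85], [0, 0, -120, 0, 0.85], [0, 0, -120, 0, 0.85]]]'

```text
time: 6.55
tool_pos: [0.6256, 0.1274, 0.1819]
eef_rot: [[-0.094, -0.996, 0.002], [-0.996, 0.094, 0.0], [-0.0, -0.002, -1.0]]
force: [0.4, 0.1, -0.5]
opening: 0.08
```

```bash
python3 snap.py w5; python3 go.py 600 -86.5 -10.23 100 0 14
```

```text
t 6.6 [0.6252 0.1274 0.1806] F [ 0.9 -0.4 -0.6] op 0.0799
(array([216.5,  -9.1,  80.6]), np.float64(0.0843), array([ 0.6138, -0.089 ,  0.1   ]))
```

View pics/w5.png

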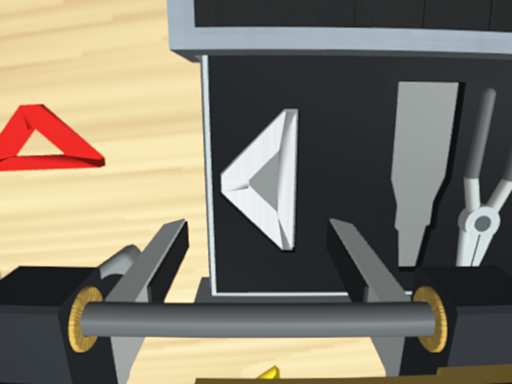

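Square sits flush-looking in its cut-out (w5 260,185). Next, the pliers.

>>> carry_out --targets '[[[216.8, -13.1, 80.6, 0.084, 0.85], [216.8, -13.1, 80.6, 0.084, 0.85], [216.8, -13.1, 80.6, 0.084, 0.85], [216.8, -13.1, 80.6, 0.084, 0.85], [216.8, -13.1, 80.6, 0.084, 0.85], [216.8, -13.1, 80.6, 0.084, 0.85], [216.8, -13.1, 80.6, 0.084, 0.85], [216.8, -13.1, 80.6, 0.084, 0.85]]]'

```text
time: 7.4
tool_pos: [0.6181, -0.0885, 0.1005]
eef_rot: [[-0.176, -0.984, -0.0], [-0.984, 0.176, 0.0], [-0.0, 0.0, -1.0]]
force: [0.7, 0.0, 0.0]
opening: 0.0798
```

```bash
python3 snap.py w6; python3 go.py 600 -86.5 -10.23 62 0 18;python3 - <<'E'
from ov import *
PT=sym([(91,22),(85,27),(10,25)]+circ(-32,17,.9,2.6,10)+[(-88,6)])
draw("w6.npz",[(PT,[600,-86.5,-10.23],.058,(255,0,0))],"o6.png")
E
```

```text
t 7.45 [ 0.6182 -0.0884  0.1007] F [ 0.7  0.3 -0.1] op 0.08
(array([ 1.4,  0.3, 38.7]), np.float64(0.0018), array([ 0.6177, -0.0897,  0.062 ]))
```

View pics/o6.png

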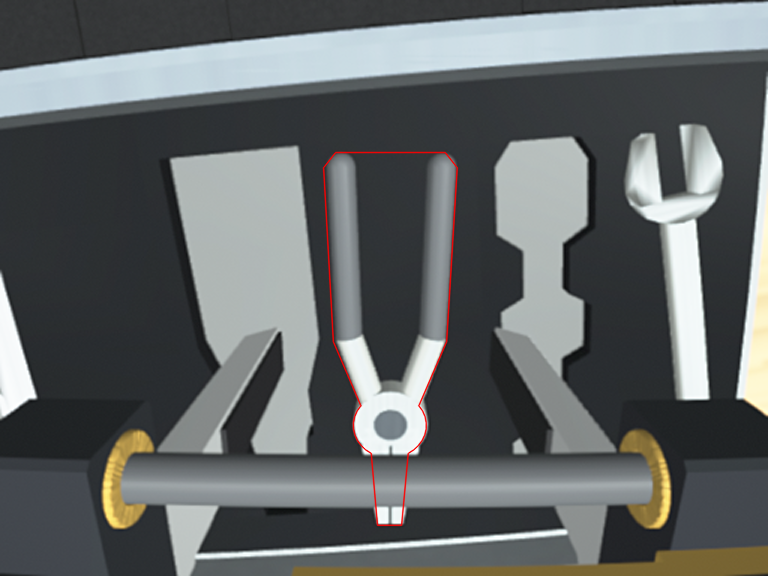

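Pliers (390,340) match the model outline and lie centred between the fingers. I'll descend and grip.

>>> carry_out --targets '[[[1, 0.2, 38.5, 0, 0.85], [1, 0.2, 38.5, 0, 0.85], [1, 0.2, 38.5, 0, 0.85], [1, 0.2, 38.5, 0, 0.3], [1, 0.2, 38.5, 0, 0.3], [1, 0.2, 38.5, 0, 0.3], [1, 0.2, 38.5, 0, 0.3], [1, 0.2, 38.5, 0, 0.3]]]'

```text
time: 8.25
tool_pos: [0.6178, -0.0906, 0.0623]
eef_rot: [[-0.177, -0.984, 0.0], [-0.984, 0.177, 0.0], [-0.0, -0.0, -1.0]]
force: [-1.3, 1.0, 1.0]
opening: 0.0495
```

```bash
python3 go.py 609.7 -25.5 -5.38 82 0 18
```

```text
t 8.25 [ 0.6178 -0.0906  0.0623] F [-1.3  1.   1. ] op 0.0495
(array([-64.1,   1.5, -19.7]), np.float64(-0.0844), array([ 0.6276, -0.0272,  0.082 ]))
```

>>> carry_out --targets '[[[0, 0, -20, 0, 0.3], [0, 0, -20, 0, 0.3], [-64, 1.5, -20, -0.084, 0.3], [-64, 1.5, -20, -0.084, 0.3], [-64, 1.5, -20, -0.084, 0.3], [-64, 1.5, -20, -0.084, 0.3], [-64, 1.5, -20, -0.084, 0.3]]]'

```text
time: 8.95
tool_pos: [0.6274, -0.0284, 0.0818]
eef_rot: [[-0.095, -0.995, -0.0], [-0.995, 0.095, -0.0], [0.0, 0.0, -1.0]]
force: [0.7, -0.3, -3.3]
opening: 0.05
```

```bash
python3 snap.py w7; python3 go.py 609.7 -25.5 -5.38 82 0 18;python3 - <<'E'
from ov import *
from h import *
PT=sym([(91,22),(85,27),(10,25)]+circ(-32,17,.9,2.6,10)+[(-88,6)])
PP=sym([(94.5,30.5),(9,29),(-17.6,21.3),(-43.8,19.3),(-44,16.7),(-91.5,10.7)])
s=readout.read_state();R=s["eef_rot"];a=np.arctan2(R[1,0],R[0,0])+np.pi/2
x,y=s["tool_pos"][:2]*1000
draw("w7.npz",[(PT,[x-18*np.cos(a),y-18*np.sin(a),np.degrees(a)],.078,(255,0,0)),(PP,[609.7,-25.5,-5.38],.046,(0,255,0))],"o7.png")
E
```

```text
t 9.0 [ 0.6274 -0.0284  0.0819] F [ 0.5 -0.8 -3.1] op 0.0496
(array([-1.2, -0.1, -0.1]), np.float64(-0.0017), array([ 0.6276, -0.0272,  0.082 ]))
```

View pics/o7.png

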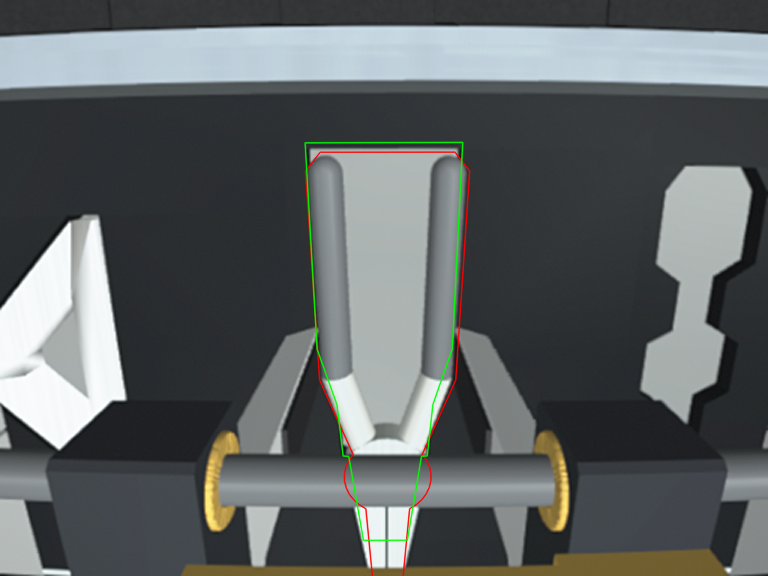

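>>> carry_out --targets '[[[-0.8, 0, 12, 0, 0.3], [-0.8, 0, 16, 0, 0.3], [-0.8, 0, 19, 0, 0.3], [-0.8, 0, 21, 0, 0.3], [-0.8, 0, 21.5, 0, 0.3], [-0.8, 0, 21.5, 0, 0.3], [-0.8, 0, 21.5, 0, 0.3]]]'

```text
time: 9.7
tool_pos: [0.6278, -0.0265, 0.0609]
eef_rot: [[-0.094, -0.996, 0.0], [-0.996, 0.094, -0.0], [-0.0, -0.0, -1.0]]
force: [-0.3, -0.6, -2.9]
opening: 0.0493
```

```bash
python3 go.py 609.7 -25.5 -5.38 60 0 18
```

```text
t 9.7 [ 0.6278 -0.0265  0.0609] F [-0.3 -0.6 -2.9] op 0.0493
(array([0.7, 0.1, 0.9]), np.float64(-0.0003), array([ 0.6276, -0.0272,  0.06  ]))
```

No contact force. Releasing.

>>> carry_out --targets '[[[0.5, 0, 0, 0, 0.7], [0.5, 0, 0, 0, 0.7], [0.5, 0, 0, 0, 0.7], [0, 0, -40, 0, 0.7], [0, 0, -80, 0, 0.7], [0, 0, -120, 0, 0.7], [0, 0, -120, 0, 0.7], [0, 0, -120, 0, 0.7]]]'

```text
time: 10.5
tool_pos: [0.6278, -0.0266, 0.1813]
eef_rot: [[-0.094, -0.996, 0.002], [-0.996, 0.094, -0.0], [0.0, -0.002, -1.0]]
force: [-0.6, 0.3, -0.4]
opening: 0.0657
```

```bash
python3 snap.py w8; python3 go.py 596.2 -224.1 3.45 100 0 0;python3 - <<'E'
from ov import *
PT=sym([(91,22),(85,27),(10,25)]+circ(-32,17,.9,2.6,10)+[(-88,6)])
draw("w8.npz",[(PT,[609.7,-25.5,-5.38],.046,(255,0,0)),(PT,[609.7,-25.5,-5.38],.056,(0,0,255))],"o8.png")
E
```

```text
t 10.55 [ 0.6274 -0.0265  0.1799] F [-0.  -0.3 -0.5] op 0.0657
(array([199.6,  12.4,  80. ]), np.float64(-0.1544), array([ 0.5962, -0.2241,  0.1   ]))
```

View pics/o8.png

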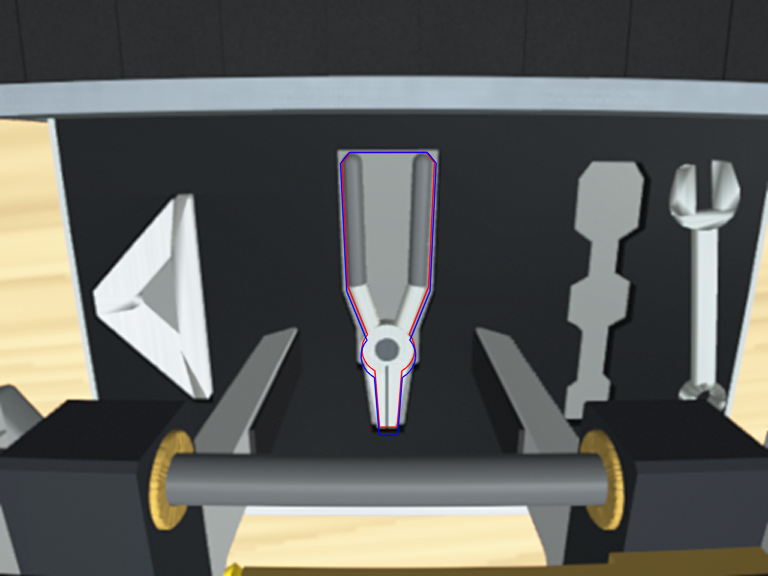

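Pliers are home (flush outline fits). Next, the spanner.

>>> carry_out --targets '[[[199.6, 12.4, 80, -0.154, 0.45], [199.6, 12.4, 80, -0.154, 0.45], [199.6, 12.4, 80, -0.154, 0.45], [199.6, 12.4, 80, -0.154, 0.45], [199.6, 12.4, 80, -0.154, 0.45], [199.6, 12.4, 80, -0.154, 0.45], [199.6, 12.4, 80, -0.154, 0.45], [199.6, 12.4, 80, -0.154, 0.45]]]'

```text
time: 11.35
tool_pos: [0.5971, -0.2226, 0.1011]
eef_rot: [[0.061, -0.998, 0.001], [-0.998, -0.061, -0.0], [0.0, -0.001, -1.0]]
force: [0.5, 0.4, 1.3]
opening: 0.0424
```

```bash
python3 snap.py w9; python3 go.py 596.2 -224.1 3.45 61.5 0 0;python3 - <<'E'
from ov import *
SPP=sym([(85,5),(84,11)]+circ(64,19,.75,np.pi-.38,16)+circ(-70,13.5,.55,np.pi,12))
draw("w9.npz",[(SPP,[596.2,-224.1,3.45],.056,(255,0,0)),(SPP,[596.2,-224.1,3.45],.046,(0,0,255))],"o9.png")
E
```

```text
t 11.4 [ 0.5972 -0.2226  0.1012] F [ 0.4  0.2 -0.2] op 0.0418
(array([ 1.4,  1.1, 39.7]), np.float64(0.0014), array([ 0.5962, -0.2241,  0.0615]))
```

View pics/o9.png

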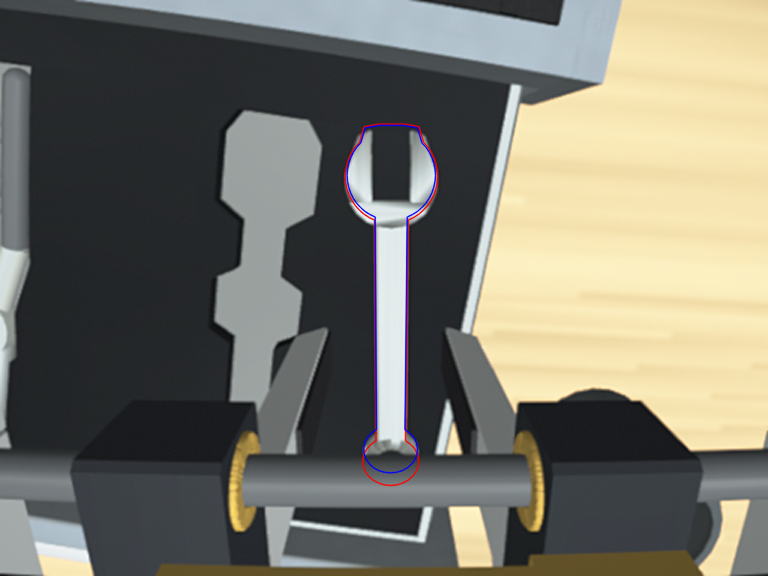

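Outline sits on the spanner to within about 2 mm along its length (I'll measure that again once it's held); it's centred between the fingers. Grip.

>>> carry_out --targets '[[[1, 0.5, 39, 0, 0.45], [1, 0.5, 39, 0, 0.45], [1, 0.5, 39, 0, 0.45], [1, 0.5, 39, 0, 0.05], [1, 0.5, 39, 0, 0.05], [1, 0.5, 39, 0, 0.05], [1, 0.5, 39, 0, 0.05], [1, 0.5, 39, 0, 0.05]]]'

```text
time: 12.2
tool_pos: [0.5961, -0.2251, 0.0617]
eef_rot: [[0.06, -0.998, 0.0], [-0.998, -0.06, 0.0], [-0.0, -0.0, -1.0]]
force: [0.1, 0.4, 0.6]
opening: 0.0135
```

```bash
python3 go.py 597.3 -160.4 -5.43 82 0 0
```

```text
t 12.2 [ 0.5961 -0.2251  0.0617] F [0.1 0.4 0.6] op 0.0135
(array([-64.5,  -5.1, -20.3]), np.float64(0.1545), array([ 0.5973, -0.1604,  0.082 ]))
```

>>> carry_out --targets '[[[0, 0, -20, 0, 0.05], [0, 0, -20, 0, 0.05], [-65, -5, -20, 0.154, 0.05], [-65, -5, -20, 0.154, 0.05], [-65, -5, -20, 0.154, 0.05], [-65, -5, -20, 0.154, 0.05], [-65, -5, -20, 0.154, 0.05]]]'

```text
time: 12.9
tool_pos: [0.5971, -0.1608, 0.0813]
eef_rot: [[-0.094, -0.996, -0.0], [-0.996, 0.094, -0.0], [0.0, 0.0, -1.0]]
force: [-0.0, -0.6, -1.1]
opening: 0.0136
```

```bash
python3 snap.py w10; python3 go.py 597.3 -160.4 -5.43 82 0 0;python3 - <<'E'
from ov import *
from h import *
SPP=sym([(85,5),(84,11)]+circ(64,19,.75,np.pi-.38,16)+circ(-70,13.5,.55,np.pi,12))
PP=sym([(88.1,15.1),(78,22),(45.3,22),(42,10.5),(25,10.5),(15,21),(-11.7,21),(-17.6,10.5),(-52,10.5),(-60,16.5),(-80,16.5),(-86.5,11)])
s=readout.read_state();R=s["eef_rot"];a=np.arctan2(R[1,0],R[0,0])+np.pi/2
x,y=s["tool_pos"][:2]*1000
draw("w10.npz",[(SPP,[x,y,np.degrees(a)],.076,(255,0,0)),(PP,[597.3,-160.4,-5.43],.046,(0,255,0))],"o10.png")
E
```

```text
t 12.95 [ 0.5971 -0.1609  0.0814] F [ 0.9 -0.2 -1.4] op 0.0137
(array([-0.5, -0.2, -0.6]), np.float64(-0.0001), array([ 0.5973, -0.1604,  0.082 ]))
```

View pics/o10.png

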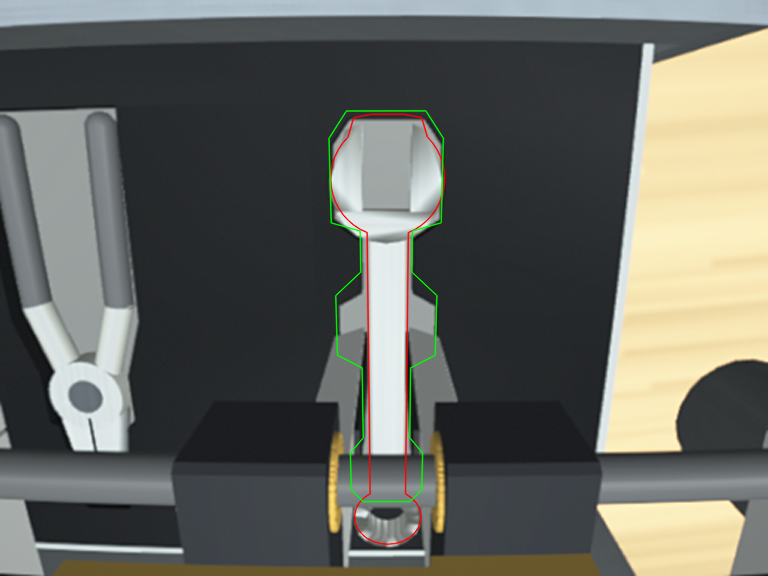

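>>> carry_out --targets '[[[-0.3, -0.6, 12, 0, 0.05], [-0.3, -0.6, 16, 0, 0.05], [-0.3, -0.6, 19, 0, 0.05], [-0.3, -0.6, 21, 0, 0.05], [-0.3, -0.6, 22, 0, 0.05], [-0.3, -0.6, 22, 0, 0.05], [-0.3, -0.6, 22, 0, 0.05]]]'

```text
time: 13.65
tool_pos: [0.5979, -0.1597, 0.0599]
eef_rot: [[-0.094, -0.996, 0.0], [-0.996, 0.094, -0.0], [0.0, -0.0, -1.0]]
force: [0.3, 0.2, -2.0]
opening: 0.0136
```

```bash
python3 go.py 597.3 -160.4 -5.43 60 0 0
```

```text
t 13.65 [ 0.5979 -0.1597  0.0599] F [ 0.3  0.2 -2. ] op 0.0136
(array([ 0.8,  0.6, -0.1]), np.float64(0.0007), array([ 0.5973, -0.1604,  0.06  ]))
```

>>> carry_out --targets '[[[0.6, 0.4, 0, 0, 0.3], [0.6, 0.4, 0, 0, 0.3], [0.6, 0.4, 0, 0, 0.3], [0, 0, -40, 0, 0.3], [0, 0, -80, 0, 0.3], [0, 30, -120, 0, 0.3], [-70, 40, -180, 0, 0.8], [-110, 40, -190, 0, 0.8], [-110, 40, -190, 0, 0.8], [-110, 40, -190, 0, 0.8], [-110, 40, -190, 0, 0.8]]]'

```text
time: 14.75
tool_pos: [0.5684, -0.0463, 0.2496]
eef_rot: [[-0.093, -0.996, 0.0], [-0.996, 0.093, -0.0], [0.0, -0.0, -1.0]]
force: [-0.1, -0.4, -0.6]
opening: 0.0645
```

```bash
python3 snap.py w11; python3 go.py 597.3 -160.4 -5.43 60 0 0
python3 - <<'E'
from ov import *
SPP=sym([(85,5),(84,11)]+circ(64,19,.75,np.pi-.38,16)+circ(-70,13.5,.55,np.pi,12))
draw("w11.npz",[(SPP,[597.3,-160.4,-5.43],.046,(255,0,0)),(SQ(0),[624,118.4,-5.39],.046,(255,0,0))],"o11.png")
E
```

```text
t 14.8 [ 0.5682 -0.0469  0.249 ] F [ 0.6  0.8 -0.4] op 0.0686
(array([110.2, -39.8, 189. ]), np.float64(0.0005), array([ 0.5973, -0.1604,  0.06  ]))
```

View pics/o11.png

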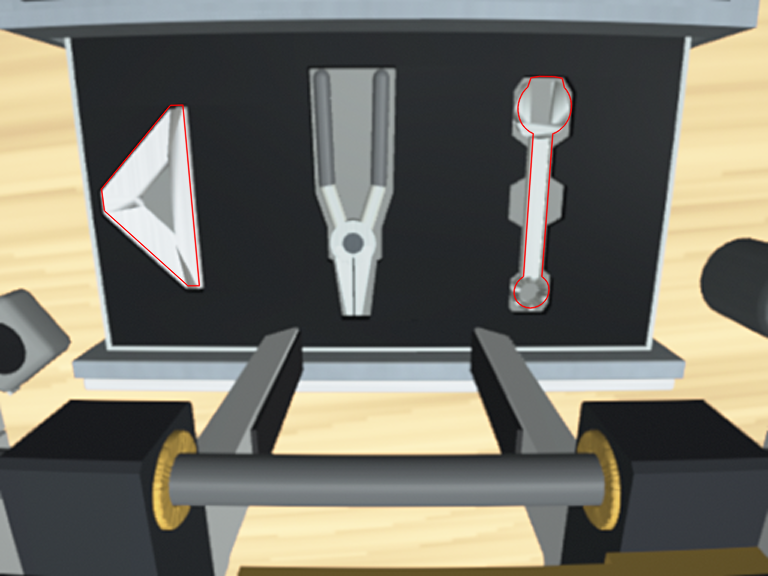

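All three lie home in their cut-outs: square (150,195), pliers (352,190), spanner (540,190), each matching its flush outline. Now the front panel's position.

Run:
```python
from fit import *
im,c=load("w11.npz")
for nm,uv,z in [("strip outer L/R",[(90/1.5,387/1.5),(680/1.5,389/1.5)],.066),("panel outer-top",[(75/1.5,374/1.5),(684/1.5,374/1.5)],.068),("panel inner",[(78/1.5,357/1.5),(682/1.5,359/1.5)],.068)]:
    q=toplane(uv,z,c);d=q[1]-q[0];print(nm,q.round(4).tolist(),"mid",q.mean(0).round(4),"len",np.linalg.norm(d).round(4),"yaw",np.degrees(np.arctan2(d[0],-d[1])).round(2))
a=np.radians(-5.4)
m=toplane([(385/1.5,388/1.5)],.066,c)[0];print(m)
```

```text
strip outer L/R [[0.4873, 0.1938, 0.066], [0.4423, -0.2648, 0.066]] mid [ 0.4648 -0.0355  0.066 ] len 0.4608 yaw -5.6
panel outer-top [[0.5, 0.2016, 0.068], [0.456, -0.2658, 0.068]] mid [ 0.478  -0.0321  0.068 ] len 0.4695 yaw -5.37
panel inner [[0.5137, 0.1954, 0.068], [0.4688, -0.2633, 0.068]] mid [ 0.4913 -0.034   0.068 ] len 0.4609 yaw -5.58
[ 0.46669811 -0.03560727  0.066     ]
```

```bash
python3 go.py 420 -30.2 -5.4 48 0 0
```

```text
t 14.8 [ 0.5682 -0.0469  0.249 ] F [ 0.6  0.8 -0.4] op 0.0686
(array([ -2.7, 148.9, 201.2]), np.float64(0.0), array([ 0.42  , -0.0302,  0.048 ]))
```

>>> carry_out --targets '[[[-2.7, 149, 0, 0, 0], [-2.7, 149, 0, 0, 0], [-2.7, 149, 0, 0, 0], [-2.7, 149, 0, 0, 0], [-2.7, 149, 50, 0, 0], [-2.7, 149, 100, 0, 0], [-2.7, 149, 150, 0, 0], [-2.7, 149, 200, 0, 0], [-2.7, 149, 201, 0, 0], [-2.7, 149, 201, 0, 0], [-2.7, 149, 201, 0, 0]]]'

```text
time: 15.9
tool_pos: [0.4218, -0.0303, 0.0509]
eef_rot: [[-0.095, -0.996, 0.003], [-0.996, 0.095, -0.001], [0.0, -0.003, -1.0]]
force: [0.9, -0.2, -0.4]
opening: 0.0004
```

Run:
```python
from h import *
im=cams.get_image("top");cv2.imwrite("pics/t12.png",im[60:300,150:420,::-1].repeat(2,0).repeat(2,1))
print(readout.read_state()["q"])
```

```text
[-9.05546007e+00  1.48245549e+01  1.16031126e+02 -1.83723624e-03
  4.89156435e+01  8.63609405e+01]
```

View pics/t12.png

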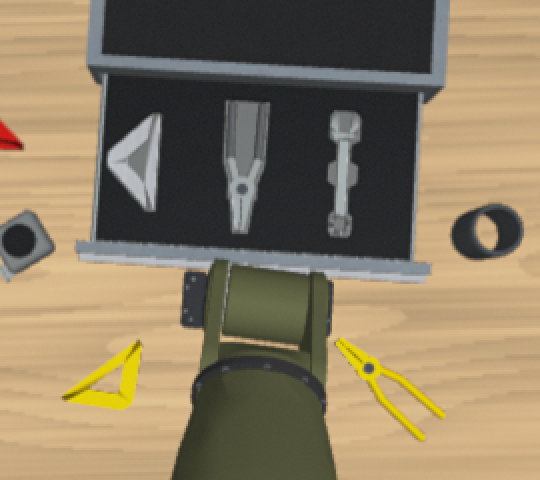

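All three show in their cut-outs from above, the gripper is in front of the panel, and coupon and tape clear the panel's path. Pushing.

>>> carry_out --targets '[[[0, -15, 0, 0, 0], [0, -28, 0, 0, 0], [0, -38, 0, 0, 0], [0, -50, 0, 0, 0], [0, -65, 0, 0, 0], [0, -80, 0, 0, 0], [0, -95, 0, 0, 0], [0, -110, 0, 0, 0], [0, -125, 0, 0, 0], [0, -140, 0, 0, 0], [0, -155, 0, 0, 0], [0, -170, 0, 0, 0]]]'

```text
time: 17.15
tool_pos: [0.5903, -0.0457, 0.0502]
eef_rot: [[-0.094, -0.996, 0.001], [-0.996, 0.094, 0.0], [-0.0, -0.001, -1.0]]
force: [-2.9, 0.8, 1.7]
opening: 0.0005
```

>>> carry_out --targets '[[[0, -15, 0, 0, 0], [0, -30, 0, 0, 0], [0, -45, 0, 0, 0], [0, -55, 0, 0, 0], [0, -65, 0, 0, 0], [0, -72, 0, 0, 0], [0, -76, 0, 0, 0]]]'

```text
time: 17.85
tool_pos: [0.6659, -0.053, 0.0498]
eef_rot: [[-0.094, -0.996, 0.001], [-0.996, 0.094, -0.0], [0.0, -0.001, -1.0]]
force: [-2.6, 0.6, 1.2]
opening: 0.0005
```

>>> carry_out --targets '[[[0, -4, 0, 0, 0], [0, -8, 0, 0, 0], [0, -12, 0, 0, 0], [0, -15, 0, 0, 0], [0, -18, 0, 0, 0]]]'

```text
time: 18.35
tool_pos: [0.6833, -0.0546, 0.0486]
eef_rot: [[-0.094, -0.996, -0.0], [-0.996, 0.094, 0.0], [0.0, 0.0, -1.0]]
force: [-4.2, -0.1, 2.0]
opening: 0.0007
```

>>> carry_out --targets '[[[0, -2, 0, 0, 0], [0, -4, 0, 0, 0], [0, -6, 0, 0, 0], [0, -7, 0, 0, 0]]]'

```text
time: 18.75
tool_pos: [0.6844, -0.0547, 0.0487]
eef_rot: [[-0.094, -0.995, -0.017], [-0.996, 0.094, 0.002], [0.0, 0.017, -1.0]]
force: [-66.2, 5.4, 37.3]
opening: 0.0004
```

The drawer stopped hard (66 N), so I'm backing off and looking.

>>> carry_out --targets '[[[0, -3, 0, 0, 0], [0, 5, 0, 0, 0], [0, 30, 0, 0, 0], [0, 70, -10, 0, 0], [0, 110, -60, 0, 0], [0, 110, -110, 0, 0], [0, 110, -160, 0, 0], [0, 110, -200, 0, 0], [0, 110, -200, 0, 0]]]'

```text
time: 19.65
tool_pos: [0.5826, -0.0451, 0.256]
eef_rot: [[-0.094, -0.995, 0.012], [-0.996, 0.094, -0.002], [0.0, -0.012, -1.0]]
force: [0.9, 0.5, 0.1]
opening: 0.0004
```

```bash
python3 snap.py w13
python3 - <<'E'
from h import *
for n in ("scene","top"):
    im=cams.get_image(n);cv2.imwrite(f"pics/{n}13.png",im[:,:,::-1])
s=readout.read_state();print(s["time"],s["tool_pos"],s["force"])
E
```

```text
19.8 [ 0.58053778 -0.04487965  0.24790054] [ 0.15459505  0.08511406 -0.39561872]
```

View pics/w13.png

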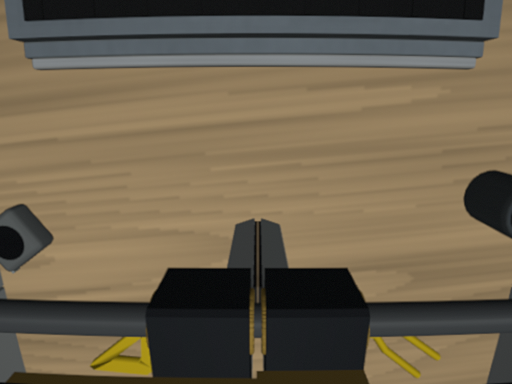

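View pics/top13.png

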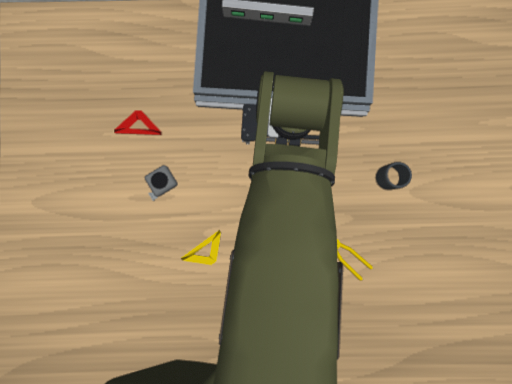

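View pics/scene13.png

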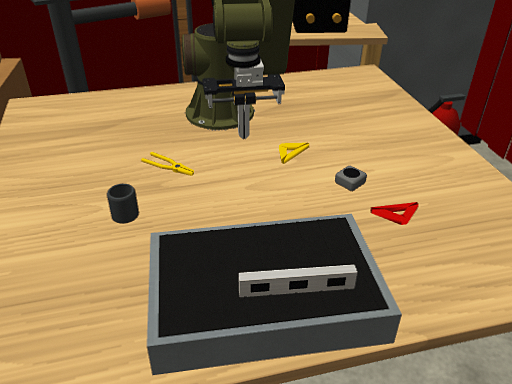

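Run:
```python
from fit import *
im,c=load("w13.npz")
cv2.imwrite("pics/c13.png",cv2.resize(im[20:85,180:380],None,fx=4,fy=4,interpolation=cv2.INTER_CUBIC)[:,:,::-1])
for u in (160,256,350):
    col=cv2.cvtColor(im,cv2.COLOR_RGB2GRAY)[:90,u];print(u,col[20:75].tolist())
    for nm,v,z in (("strip",68.5,.066),("paneltop out",56.5,.068),("unit top edge",38,.088)): print(nm,toplane([(u,v)],z,c)[0].round(4))
```

```text
160 [93, 92, 93, 92, 93, 92, 93, 93, 93, 93, 93, 94, 95, 87, 51, 33, 32, 38, 62, 86, 92, 92, 92, 92, 90, 92, 92, 92, 91, 91, 93, 93, 92, 82, 73, 95, 126, 136, 133, 131, 129, 131, 132, 132, 120, 100, 78, 91, 120, 126, 124, 121, 122, 123, 124]
strip [0.6991 0.0435 0.066 ]
paneltop out [0.7103 0.0412 0.068 ]
unit top edge [0.7235 0.0334 0.088 ]
256 [96, 96, 95, 95, 95, 94, 94, 94, 93, 94, 94, 95, 87, 53, 32, 33, 33, 53, 86, 95, 93, 94, 94, 94, 94, 95, 94, 93, 95, 95, 95, 95, 86, 77, 94, 119, 133, 134, 134, 130, 129, 130, 130, 124, 112, 80, 75, 119, 127, 123, 121, 121, 121, 120, 121]
strip [ 0.6892 -0.0537  0.066 ]
paneltop out [ 0.7004 -0.0548  0.068 ]
unit top edge [ 0.7142 -0.0562  0.088 ]
350 [92, 91, 92, 93, 93, 94, 96, 95, 94, 93, 95, 96, 94, 77, 46, 34, 34, 41, 67, 91, 98, 97, 97, 96, 96, 95, 96, 97, 96, 95, 95, 96, 94, 80, 73, 109, 128, 132, 131, 131, 133, 132, 131, 128, 119, 98, 78, 99, 124, 129, 128, 127, 127, 127, 125]
strip [ 0.6806 -0.1489  0.066 ]
paneltop out [ 0.692  -0.1488  0.068 ]
unit top edge [ 0.7065 -0.144   0.088 ]
```

View pics/c13.png

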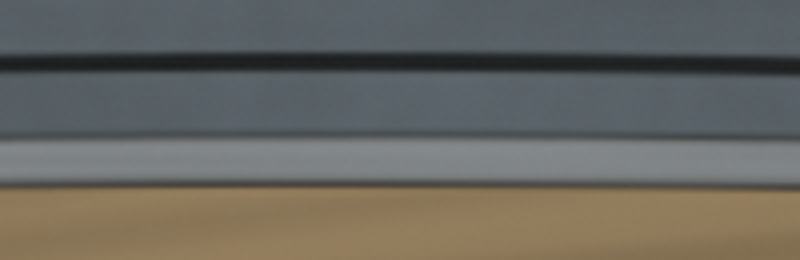

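Run:
```python
from fit import *
im,c=load("w13.npz")
g=cv2.cvtColor(im,cv2.COLOR_RGB2GRAY).astype(float)
def edge(u,a,b,lvl,rise):
    p=g[:,u]
    for v in range(a,b):
        if (p[v]-lvl)*(p[v+1]-lvl)<=0 and (p[v+1]>p[v])==rise: return v+(lvl-p[v])/(p[v+1]-p[v])
ax=np.array([np.cos(np.radians(-5.4)),np.sin(np.radians(-5.4))])
for u in (120,160,256,350,400):
    e1=edge(u,26,42,63,False);e2=edge(u,26,45,63,True)
    U=toplane([(u,e1)],.088,c)[0];P=toplane([(u,e2)],.068,c)[0]
    print(u,round(e1,2),round(e2,2),"gap mm",((U-P)[:2]@ax*1000).round(2))
```

```text
120 34.5 38.71 gap mm 0.06
160 33.67 38.04 gap mm 0.19
256 32.71 37.3 gap mm 0.38
350 33.45 37.85 gap mm 0.21
400 34.38 38.74 gap mm 0.21
```

The gap between panel and unit front is about 0.2 mm all along, so the drawer is fully shut. The coupon, tape and coloured look-alikes sit where they were in the pictures. Handing in.

```bash
python3 -c "
from plant import workorder;print(workorder.close_job())"
```

```text
the job is handed in; nothing more can be done
None
```

I put the square, the pliers and the spanner each into its own cut-out, then pushed the drawer shut, finishing at about 19.8 s of the 69 s. The job is handed in; no verdict was reported.

- **Tools home:** before I pushed the drawer, the wrist picture showed all three inside their cut-outs, matching the flush outlines. None of them met resistance going in. This check is visual, good to roughly 3 mm in height.
- **Drawer shut:** the push stopped hard at 66 N, under the 120 N limit. The gap between the panel and the unit then measured 0.1 to 0.4 mm at five points along it.
- **Drawer travel:** I measured about 223 mm of travel. That fits full closure only if the drawer started about 16 mm in, which is within the stated 0 to 18 mm.
- **Left alone:** the pipe coupon, the tape measure and the red and yellow look-alikes show no movement between the first and last pictures. I compared these by eye; the top camera had the yellow pliers partly behind the arm, but the scene camera shows them.
- **Disagreement:** the first spanner estimate was 1 to 2 mm off along its length. I moved it 0.6 mm when placing it, and it went in within the 3 mm of play.

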